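# Dry zero check: take the probe from its vise and hold it in the cell guide

### The arm

A 6-joint arm with a two-finger parallel gripper is mounted at the origin on the work surface. World frame = base frame: x ahead of the robot, y to its left, z up, the work surface at z = 0. Lengths are in m, angles in rad, forces in N, time in s.
With the tool pointing down it reaches from about 0.35 to 0.85 m from the base axis. Payload 8.1 kg.
Tool frame: the origin (TCP) lies on the front face of the gripper's body, between the roots of the fingers; the fingertips stand 84 mm ahead of it and the grasp point (between the pads) lies 65 mm ahead of it; x points along the fingers, y is the direction in which the jaws open and shut, and the axes are right-handed (so a half turn about x gives the same grasp; the last joint's range is limited). The gripper opens to 93 mm and grips with 3 to 60 N. Pads are 15 mm wide; open, the fingers measure 128 mm over their backs; the gripper's body (75 mm by 188 mm) begins 65 mm behind the grasp point.
Start: joints at [-1.188, 0.13, 1.488, -0, 1.523, -0.085], TCP at [0.271, -0.536, 0.303] pointing down, gripper open.
Joint ranges: [-2.96, 2.96], [-0.89, 2.26], [0.02, 2.5], [-1.34, 4.48], [0, 2.73], [-2.66, 2.66]. Speed limits (rad/s): [2.39, 2.39, 2.79, 3.14, 3.14, 3.14].

### API

Orientations are given as a rotation vector (axis times angle).
In Python, from plant import telemetry, read_camera, camera_params, robot gives the robot as it stands.
- The arm moves only by the tool step_arm, never from a script. Its argument "commands" is a list of rows, each an object with "xyz": the shift along the tool's x, y, z in mm, a list of three; "turn": the turn, a rotation vector about the tool's x, y, z in rad, a list of three; "grip": the finger opening in mm, from 0 to 93. In form: [{"xyz": [dx, dy, dz], "turn": [ax, ay, az], "grip": grip}, ...]. A call has 1 to 12 rows; each row is the pose to reach, as a shift and turn from the pose commanded when the call began, along the tool's axes at that moment; what a row does not reach only later rows make up. A row lasts 1/8 s, in which the tool goes at most 62.5 mm and 10.7 degrees, less where a joint would pass 70% of its speed; a pose out of reach is approached as far as the arm can. A call with a gripper value outside its range is refused whole. The fingers move at their own pace and stop on an object; "force" is the grip in N (left out, the last holds). Time passes only in rows, so rows that repeat a pose let the fingers close. It gives the time, the measured TCP pose, the force and the opening at its end, in the units of the state.
- telemetry.read_state(): the state, without advancing time (a new reading comes with each control period).
- read_camera(name): name is "scene" or "top"; returns the picture (480x640x3 uint8, red, green, blue); there is no depth.
- camera_params(name): a dict with "mtx" (3x3 intrinsics, pixels), "k1" (the pictures are not rectified: a ray, as slopes to the right and down, at radius r is drawn at 1 + k1 r^2 times it, then the intrinsics apply), "rvec" (rotation vector, rad) and "tvec" (3), from world to camera coordinates, as OpenCV has them. Camera axes: x right, y down, z forward; pixel columns grow to the right and rows downward; lengths in m; the calibration is good to about 2 mm. A picture is of the moment at which its call begins. camera_params takes no time and is no camera call.
- robot.close_job(): hands the job in, once; it reports no verdict.
The state is a dict: "t": time; "q": joint angles; "dq": joint speeds; "joint_torque": joint torques, N m; "tool_pos": TCP position; "orientation": TCP orientation; "force": force on the tool from outside, world axes, zero at the start; "wrist_torque": the same for the moment, N m; "opening": finger opening in m.
Only numpy, scipy, OpenCV 4.12 (cv2) and the standard library are available. Lean on these libraries where they do the work, as an engineer would, in place of code of your own. Each camera call takes 0.05 s, during which the arm holds its last target. There are 200 camera calls.

### The job

Slide the jaw of the little blue vise fully open by its yellow tab, lift the probe out by its orange grip, and lower the steel rod through the hole in the white guide plate of the measuring cell until the black band on the rod is level with the top of the plate. The probe must not touch the guide plate or any other part of the cell at any time. Finish while still holding the probe there in the gripper, upright, still and centred in the hole; leave the jaw open and the other things on the bench where they are.

Things in the scene. Friction and masses are not known exactly. Their poses are not given: they have to be found in the camera images.
- holder: Fixed blue vise on a grey base plate (215 x 76 mm). Origin on the table, below the axis of the upright bore (14 mm wide) in the fixed jaw block (50 x 56 mm, top 110 mm above the table) where the probe stands. z up; the sliding jaw lies on its -x side and opens along its own -x. Yaw within 0.4 rad of the robot's axes.
- jaw (a joint): Travel of the sliding jaw in m: 0 closed, 0.040 fully open (hard stop), along the vise's own -x. Starts nearly closed; about 3 N moves it and it stays where left. Two steel tines (118 to 124 mm above the table) reach over the probe's collar and lock it in; they clear the collar from about 0.025 m.
- jaw_tab (a point): Centre of the yellow upright tab on the sliding jaw, 147 mm above the table; moves with the jaw. Tab 14 mm thick along the vise's x, 26 mm wide along its y, from 124 mm (the jaw's flat top, 66 x 50 mm) to 166 mm above the table; when closed 80 mm from the bore axis on the -x side. Best pinched across its width. Axes as the vise.
- probe_grip (a point): Centre of the probe's orange grip: a square block 20 x 20 mm, 40 mm tall, sides along its own x and y; z is the probe's axis, up. It lies 144 mm above the tip and 74 mm above the black band. At the start the probe stands upright in the vise bore, its collar resting on the fixed jaw block: grip centre 154 mm, tip 10 mm above the table.
- probe_mark (a point): Centre of the black band (6 mm wide) around the probe's steel rod, on its axis, 70 mm above the tip and 74 mm below the grip's centre. Axes as the probe.
- probe_tip (a point): Lower end of the probe's rod, on its axis. Axes as the probe.
- probe: The whole probe, about 0.14 kg, 168 mm long. From the bottom: steel rod 8 mm in diameter, 100 mm long; steel collar 30 mm in diameter, 6 mm thick; neck 10 mm in diameter, 18 mm long; orange grip, 40 mm; black cap, 4 mm. Origin at the lower end of the rod, z along its axis, up.
- guide_hole (a point): Centre of the guide hole, level with the top face of the white guide plate, 110 mm above the table. Upright hole 18 mm in diameter through the 18 mm thick plate (64 mm along the cell's x, 110 mm along y); two blue nuts stand 5 mm above the plate, 46 mm either side of the hole along y.
- cell: The fixed measuring cell: blue base plate (96 x 110 mm), two steel posts, an empty clear cup (inner diameter 54 mm, inner floor 12 mm above the table, rim 86 mm) right below the hole, and the white guide plate on top. Origin on the table below the hole's centre, z up.
- jar_a: Bystander: amber jar with white lid, 64 mm wide, 72 mm high, between the vise and the cell. Origin under its centre.
- beaker: Bystander: small glass beaker, 48 mm wide, 55 mm high, near the robot. Origin under its centre.
- jar_b: Bystander: brown sample jar with white lid, 72 mm wide, 82 mm high, at the right. Origin under its centre.
- jar_c: Bystander: grey sample jar with white lid, 72 mm wide, 82 mm high, at the right. Origin under its centre.
- spatula: Bystander: lab spatula, 180 mm long, lying flat at the left. Origin under its middle.
- wash_bottle: Bystander: white bottle with red cap, 60 mm wide, 150 mm high, at the far right. Origin under its centre.

How it is judged:
On the way, in this order (a step that is already met when the one before it is completed fails the run):
1. the vise jaw is slid open (at least 33 of its 40 mm) while the probe still stands in the vise (value of joint jaw above 0.033 m and height (world z) of probe_tip below 0.03 m), for 0.2 s.
2. the probe is lifted right out of the vise, its tip above the guide plate's height, in the gripper (height (world z) of probe_tip above 0.113 m and contact force between the fingers and probe above 1 N), for 0.2 s.
At the end, for the whole second after the job is handed in: The gripper still holds the probe, at rest and upright within 0.08 rad, its rod through the guide hole: the black band's centre within 3.5 mm of the hole's axis and within 7 mm of the plate's top face in height, nothing of the cell touching the probe; the jaw is at least 33 mm open (horizontal distance between probe_mark and guide_hole below 0.0035 m and z of probe_mark in the frame of guide_hole between -0.007 and 0.007 m and angle between probe_tip's own z axis and vertical below 0.08 rad and contact force between probe and cell below 0.2 N and contact force between the fingers and probe above 1 N and linear speed of probe below 0.02 m/s and angular speed of probe below 0.2 rad/s and value of joint jaw above 0.033 m); the arm keeps its last pose, push and grip.
It fails at once if the probe touches the measuring cell (guide plate, bore, cup) (contact force between probe and cell above 0.2 N).
It fails at once if a bystander is shifted by more than 20 mm (distance of any of jar_a, jar_b, jar_c, beaker, spatula, wash_bottle from where it was at the start of the episode above 0.02 m).
It also fails if it takes over 58 s, if anything falls off the work surface, if the arm or the gripper's body presses on something with over 40 N, if the wrist force passes 120 N, or if a joint passes its speed limit or range.

## Working session

There is one attempt and no reset: what is moved stays moved. The work goes in short steps, Python scripts to look and compute and a tool call to move; the robot and the scene stay as the last step left them, time stands still between calls to the robot, and variables do not carry over. Pictures are saved under pics/ and viewed, about 8 in all and at most 12, crops included, and the job is handed in when it is done.

Besides the shell and the picture viewer there is one more tool, called by a JSON object that holds its "api" and its "payload", one argument or row to a line. step_arm: Moves the arm, as the interface text tells. Its arguments: {"type":"object","properties":{"commands":{"type":"array"},"force":{"type":"number"}},"required":["commands"]}

```bash
mkdir -p pics; ls
python3 - <<'E'
from plant import telemetry, read_camera, camera_params, robot
import cv2
for n in("scene","top"):
    cv2.imwrite(f"pics/{n}0.png",read_camera(n)[:,:,::-1]); print(n,camera_params(n))
print(telemetry.read_state())
E
```

```text
pics
scene {'mtx': array([[505.38990197,   0.        , 323.0049248 ],
       [  0.        , 505.38990197, 237.75554081],
       [  0.        ,   0.        ,   1.        ]]), 'k1': -0.04432887002105779, 'rvec': array([ 0.66969709,  2.48928913, -1.29918766]), 'tvec': array([ 0.45341535, -0.04763304,  1.40130172])}
top {'mtx': array([[565.3137225 ,   0.        , 322.13454166],
       [  0.        , 565.3137225 , 242.38401001],
       [  0.        ,   0.        ,   1.        ]]), 'k1': -0.1495888323255386, 'rvec': array([ 2.20234891, -2.01682798,  0.20681269]), 'tvec': array([-0.03982355,  0.53415882,  1.50866048])}
{'t': 0.1, 'q': array([-1.18838693e+00,  1.31058761e-01,  1.48918327e+00,  1.45858547e-05,
        1.52302338e+00, -8.53932272e-02]), 'dq': array([-0.00200658, -0.00035191, -0.00083419,  0.00014719,  0.00046712,
        0.00028114]), 'joint_torque': array([ 1.87310063e-03, -5.61340356e+01, -4.93093836e+01,  7.69622298e-02,
        2.91609485e-02, -7.21923266e-05]), 'tool_pos': array([ 0.2704385 , -0.53516355,  0.30180122]), 'orientation': array([ 1.96138039,  0.46904853, -1.96185044]), 'force': array([0.17156343, 0.21510005, 0.66976538]), 'wrist_torque': array([0.01849977, 0.00468879, 0.05643648]), 'opening': 0.0929392441790233}
```

View pics/scene0.png

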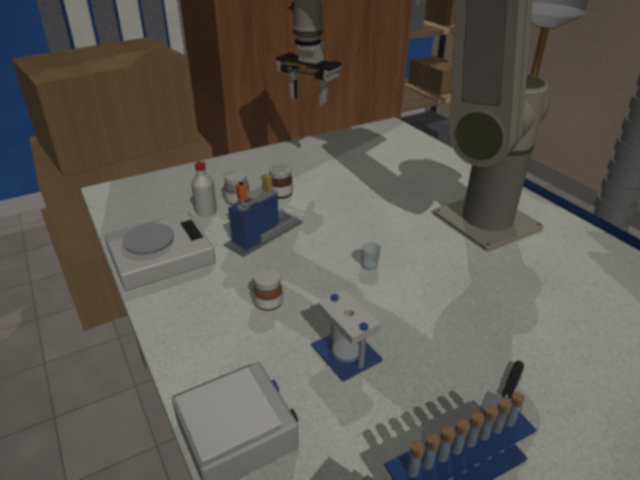

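View pics/top0.png

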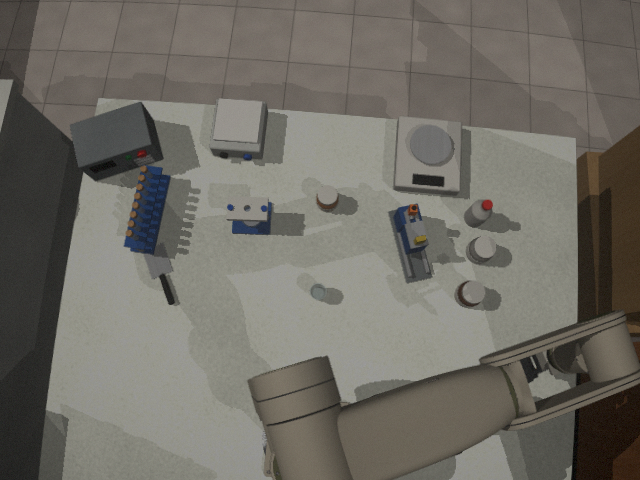

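The scene view shows the vise at (255,220), with its grip at (242,192) and tab at (267,183), and the cell at (348,330). In the top view the vise is at (412,240), with its grip at (412,211) and tab at (420,239), and the hole is at (247,208). I'll enlarge these four areas in one mosaic.

```bash
cat > h.py <<'E'
import numpy as np, cv2
from scipy.optimize import least_squares
from plant import camera_params
P={n:camera_params(n) for n in("scene","top")}
def proj(n,X):
    p=P[n]; X=np.atleast_2d(np.asarray(X,float))
    return cv2.projectPoints(X,p["rvec"],p["tvec"],p["mtx"],np.array([p["k1"],0,0,0,0.]))[0][:,0]
def atz(n,uv,z):
    f=lambda q:proj(n,[[q[0],q[1],z]])[0]-uv
    return least_squares(f,[.6,0]).x
def crop(im,c,w,h,s):
    x,y=int(c[0]-w/2),int(c[1]-h/2)
    return cv2.resize(im[y:y+h,x:x+w],None,fx=s,fy=s,interpolation=cv2.INTER_CUBIC)
E
python3 - <<'E'
from h import *
s=cv2.imread("pics/scene0.png");t=cv2.imread("pics/top0.png")
a=np.vstack([np.hstack([crop(t,(412,232),66,50,6),crop(t,(248,212),66,50,6)]),np.hstack([crop(s,(256,200),66,50,6),crop(s,(348,325),66,50,6)])])
cv2.imwrite("pics/m1.png",a);print(a.shape)
E
```

```text
(600, 792, 3)
```

View pics/m1.png

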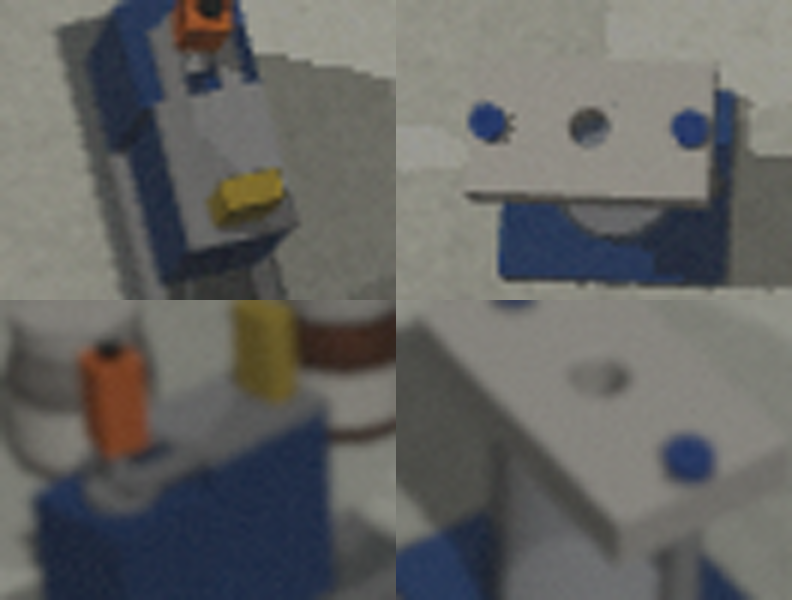

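The mosaic gives these positions:
- **Top view:** the cap is at about (413.3,207.9), the tab's top face is centred near (421,237.8), the hole is at (246.8,207.7), and the nuts are at (229.8,207) and (263.6,208.3).
- **Scene view:** the hole is at (348.8,312.7) and the cap at (241,182.6).

Run:
```python
from h import *
from plant import telemetry
from scipy.spatial.transform import Rotation as R
s=cv2.imread("pics/scene0.png");t=cv2.imread("pics/top0.png")
def cen(im,box,cond):
    x0,y0,x1,y1=box; c=im[y0:y1,x0:x1].astype(int); m=cond(c[...,0],c[...,1],c[...,2]); y,x=np.nonzero(m); return x.mean()+x0,y.mean()+y0,m.sum()
blue=lambda b,g,r:(b>r+50)
for n,im,bx in(("top",t,(224,202,236,212)),("top",t,(258,203,269,213)),("scene",s,(328,291,340,303)),("scene",s,(358,320,369,332))):
    c=cen(im,bx,blue); print("nut",n,c,atz(n,c[:2],.1135))
for n,uv in(("top",(246.8,207.7)),("scene",(348.8,312.7))): print("hole",n,atz(n,uv,.110))
dark=lambda b,g,r:(b+g+r<120)
for n,im,bx in(("top",t,(408,203,420,212)),("scene",s,(236,179,247,186))):
    c=cen(im,bx,dark); print("cap",n,c,atz(n,c[:2],.177))
org=lambda b,g,r:(r>b+60)
ye=lambda b,g,r:(r>b+50)&(g>b+40)
# model check: grip & tab silhouettes -> centroids as fit data
def sil(n,c,yaw,dx,dy,z0,z1):
    pts=[[c[0]+np.cos(yaw)*a-np.sin(yaw)*b,c[1]+np.sin(yaw)*a+np.cos(yaw)*b,z] for a in(-dx,dx) for b in(-dy,dy) for z in(z0,z1)]
    h=cv2.convexHull(proj(n,pts).astype(np.float32)); m=cv2.moments(h); return np.array([m['m10']/m['m00'],m['m01']/m['m00'],m['m00']])
def data(im,box,cond): return np.array(cen(im,box,cond))
obs={"tab":{"top":data(t,(408,230,432,248),ye),"scene":data(s,(257,170,278,195),ye)},
 "grip":{"top":data(t,(404,200,424,220),lambda b,g,r:(r>b+50)),"scene":data(s,(232,178,252,206),lambda b,g,r:(r>b+50)&(g<r*.65))}}
print(obs)
for k,(dx,dy,z0,z1) in {"tab":(.007,.013,.124,.166),"grip":(.01,.01,.134,.174)}.items():
  for n in("top","scene"):
    r=least_squares(lambda q:sil(n,q,.2,dx,dy,z0,z1)[:2]-obs[k][n][:2],[.65,-.25]).x
    print(k,n,r,sil(n,r,.2,dx,dy,z0,z1)[2])
st=telemetry.read_state(); print(R.from_rotvec(st["orientation"]).as_matrix().round(3))
# vise yaw from long edges of base/tines in top: left lower edge of jaw top
for z,a,b in((.124,(155,100),(190,250)),(.124,(258,83),(298,222))):
    A,B=[atz("top",(379+p[0]/6-.4,207+p[1]/6-.4),z) for p in(a,b)]; d=A-B; print("edge",A,B,np.arctan2(d[1],d[0]))
```

```text
nut top (np.float64(229.85714285714286), np.float64(206.8095238095238), np.int64(21)) [0.59937469 0.26346272]
nut top (np.float64(263.27272727272725), np.float64(207.95454545454547), np.int64(22)) [0.60394813 0.17269268]
nut scene (np.float64(334.1875), np.float64(296.9375), np.int64(16)) [0.60340589 0.17058496]
nut scene (np.float64(363.6666666666667), np.float64(325.875), np.int64(24)) [0.5983422  0.26277318]
hole top [0.6017258  0.21780446]
hole scene [0.60070653 0.21791588]
cap top (np.float64(413.75), np.float64(207.41666666666666), np.int64(12)) [ 0.6233827  -0.22293422]
cap scene (np.float64(240.66666666666666), np.float64(183.33333333333334), np.int64(3)) [ 0.62364289 -0.22267773]
{'tab': {'top': array([420.1 , 238.32,  50.  ]), 'scene': array([267.73611111, 181.38888889,  72.        ])}, 'grip': {'top': array([411.66666667, 208.6       ,  45.        ]), 'scene': array([242.02189781, 191.32846715, 137.        ])}}
tab top [ 0.55096708 -0.2499537 ] 97.98689629975706
tab scene [ 0.53897777 -0.26733922] 180.8953220450785
grip top [ 0.62601627 -0.2209879 ] 104.7444023580756
grip scene [ 0.62009968 -0.22943276] 203.08745934185572
[[-0.001  0.451 -0.893]
 [ 0.002 -0.893 -0.451]
 [-1.    -0.002 -0.   ]]
edge [ 0.59248263 -0.20801551] [ 0.52600131 -0.22741181] 0.2838760813481656
edge [ 0.60441419 -0.25363596] [ 0.54280603 -0.27466779] 0.3289754815276306
```

```bash
cat >> h.py <<'E'
from scipy.spatial.transform import Rotation as R
def plan(st,grasp,yang):
    """shift (mm) & turn so that grasp point is at grasp, tool x down, tool y at angle yang mod pi"""
    M=R.from_rotvec(st["orientation"]).as_matrix()
    a=np.arctan2(M[1,1],M[0,1]); d=(yang-a+np.pi/2)%np.pi-np.pi/2
    y=np.array([np.cos(a+d),np.sin(a+d),0]); x=np.array([0,0,-1.]); T=np.c_[x,y,np.cross(x,y)]
    tcp=np.asarray(grasp)+[0,0,.065]
    return (M.T@(tcp-st["tool_pos"])*1000).round(1),R.from_matrix(M.T@T).as_rotvec().round(3)
E
python3 - <<'E'
from h import *
from plant import telemetry
f=lambda x,y:(379+(x+.5)/6-.5,207+(y+.5)/6-.5)
c=[atz("top",f(*p),.166) for p in((222,181),(280,168),(285,190),(228,208))]
print(np.array(c),np.mean(c,0)); d=c[0]-c[1];print("yaw",np.arctan2(d[1],d[0])-np.pi/2); d=c[3]-c[2];print(np.arctan2(d[1],d[0])-np.pi/2)
b=np.array([.6235,-.2228]); d=b-np.mean(c,0); print(np.linalg.norm(d),np.arctan2(d[1],d[0]))
yaw=.30
for k in(.080,.083):print(b-k*np.array([np.cos(yaw),np.sin(yaw)]))
# overlay model, top view and scene
ims=[]
for n in("top","scene"):
    im=cv2.imread(f"pics/{n}0.png")
    S=7
    cx,cy=proj(n,[.585,-.235,.14])[0].astype(int); w,h=56,70; x0,y0=cx-w//2,cy-h//2
    o=crop(im,(cx,cy),w,h,S)
    def box(u,v,dx,dy,z0,z1,col):
        for z in(z0,z1):
            pts=[]
            for a,e in((-1,-1),(1,-1),(1,1),(-1,1)):
                X,Y=u+a*dx,v+e*dy; pts.append([b[0]+np.cos(yaw)*X-np.sin(yaw)*Y,b[1]+np.sin(yaw)*X+np.cos(yaw)*Y,z])
            q=(proj(n,pts)-[x0,y0]+.5)*S
            cv2.polylines(o,[q.astype(int)],True,col,1)
    box(-.082,0,.007,.013,.124,.166,(0,0,255)); box(0,0,.01,.01,.134,.174,(0,255,0)); box(0,0,.025,.028,.11,.11,(255,255,0))
    ims.append(o)
cv2.imwrite("pics/m2.png",np.hstack(ims))
print(plan(telemetry.read_state(),[.546,-.2468,.205],yaw+np.pi/2))
E
```

```text
[[ 0.54870961 -0.23345655]
 [ 0.5566638  -0.25825877]
 [ 0.54717274 -0.26091099]
 [ 0.53709245 -0.23668524]] [ 0.54740965 -0.24732789]
yaw 0.3103422308212396
0.39430649698615006
0.07994597354265104 0.31183514522076194
[ 0.54707308 -0.24644162]
[ 0.54420707 -0.24732818]
(array([  32.1, -133.1, -376. ]), array([ 0.168, -0.   ,  0.002]))
```

View pics/m2.png

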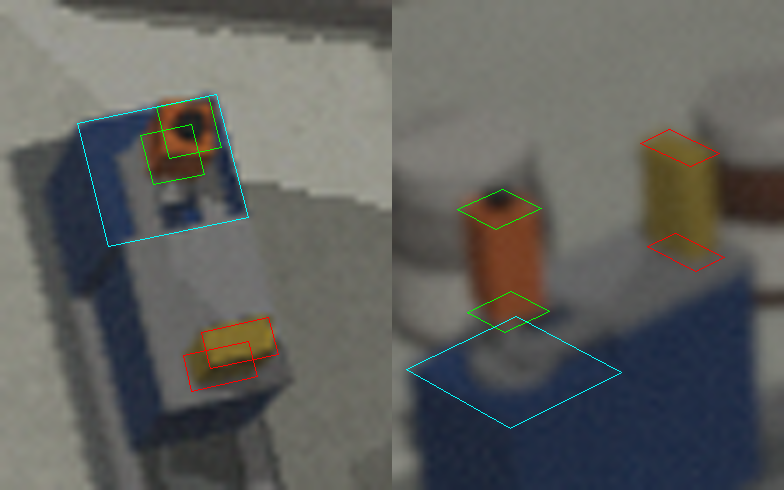

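The overlay (tab in red, grip in green, block in cyan) matches both views to within about 1 px. I'm moving above the tab.

{"api": "step_arm", "payload": {
  "commands": [
    {"xyz": [0,-15,-42],"turn": [0.02,0,0],"grip": 60},
    {"xyz": [0,-30,-84],"turn": [0.04,0,0],"grip": 60},
    {"xyz": [0,-45,-126],"turn": [0.06,0,0],"grip": 60},
    {"xyz": [0,-60,-168],"turn": [0.08,0,0],"grip": 60},
    {"xyz": [0,-75,-210],"turn": [0.1,0,0],"grip": 60},
    {"xyz": [0,-90,-252],"turn": [0.12,0,0],"grip": 60},
    {"xyz": [0,-105,-294],"turn": [0.14,0,0],"grip": 60},
    {"xyz": [0,-120,-336],"turn": [0.16,0,0],"grip": 60},
    {"xyz": [10,-133,-376],"turn": [0.17,0,0],"grip": 60},
    {"xyz": [32,-133,-376],"turn": [0.17,0,0],"grip": 60},
    {"xyz": [32,-133,-376],"turn": [0.17,0,0],"grip": 60}
  ],
  "force": 15
}}

```text
t: 1.48
tool_pos: [0.5453, -0.2462, 0.268]
orientation: [2.058, 0.314, -2.066]
force: [0.1, 0.2, -0.6]
opening: 0.0596
```

Run:
```python
from h import *
from plant import telemetry,read_camera
st=telemetry.read_state();print(st["t"],st["tool_pos"],st["q"],st["opening"])
print(plan(st,[.5468,-.247,.149],.31+np.pi/2))
s=cv2.cvtColor(read_camera("scene"),4); t=cv2.cvtColor(read_camera("top"),4)
cv2.imwrite("pics/m3.png",np.hstack([crop(t,(415,228),78,100,5),crop(s,(256,180),78,100,5)]))
```

```text
1.475 [ 0.54529913 -0.24615436  0.26801713] [-5.09640726e-01  1.47503873e-01  1.53300267e+00 -1.41879292e-04
  1.46613991e+00  7.62297091e-01] 0.059566359834929715
(array([54. ,  1.4, -1.4]), array([-0.011,  0.004,  0.004]))
```

View pics/m3.png

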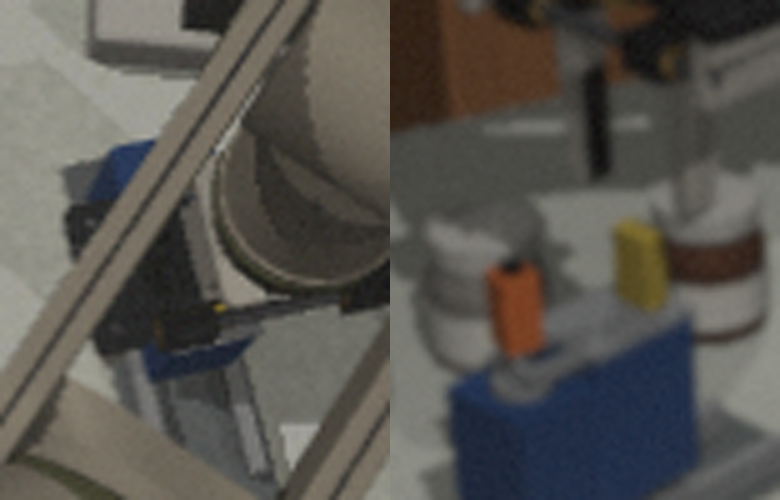

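The scene crop shows the two fingers either side of the yellow tab and above it. The top view is blocked by the arm. I'll descend and pinch.

{"api": "step_arm", "payload": {
  "commands": [
    {"xyz": [18,1,-1],"turn": [-0.01,0.004,0.004],"grip": 60},
    {"xyz": [36,1,-1],"turn": [-0.01,0.004,0.004],"grip": 60},
    {"xyz": [54,1,-1],"turn": [-0.01,0.004,0.004],"grip": 60},
    {"xyz": [54,1,-1],"turn": [-0.01,0.004,0.004],"grip": 40},
    {"xyz": [54,1,-1],"turn": [-0.01,0.004,0.004],"grip": 20},
    {"xyz": [54,1,-1],"turn": [-0.01,0.004,0.004],"grip": 15},
    {"xyz": [54,1,-1],"turn": [-0.01,0.004,0.004],"grip": 15},
    {"xyz": [54,1,-1],"turn": [-0.01,0.004,0.004],"grip": 15}
  ],
  "force": 20
}}

```text
t: 2.58
tool_pos: [0.548, -0.2488, 0.2176]
orientation: [2.06, 0.313, -2.047]
force: [2.2, -5.4, -0.2]
opening: 0.0259
```

The gripper stopped on the tab at 25.9 mm. I'm pulling along the vise's -x, which is tool +z.

{"api": "step_arm", "payload": {
  "commands": [
    {"xyz": [0,0,6],"turn": [0,0,0],"grip": 15},
    {"xyz": [0,0,12],"turn": [0,0,0],"grip": 15},
    {"xyz": [0,0,18],"turn": [0,0,0],"grip": 15},
    {"xyz": [0,0,24],"turn": [0,0,0],"grip": 15},
    {"xyz": [0,0,30],"turn": [0,0,0],"grip": 15},
    {"xyz": [0,0,34],"turn": [0,0,0],"grip": 15},
    {"xyz": [0,0,37],"turn": [0,0,0],"grip": 15},
    {"xyz": [0,0,37],"turn": [0,0,0],"grip": 15}
  ]
}}

```text
t: 3.58
tool_pos: [0.5127, -0.2601, 0.2176]
orientation: [2.06, 0.312, -2.047]
force: [1.9, -4.6, -0.0]
opening: 0.0258
```

{"api": "step_arm", "payload": {
  "commands": [
    {"xyz": [0,0,1.5],"turn": [0,0,0],"grip": 15},
    {"xyz": [0,0,3],"turn": [0,0,0],"grip": 15},
    {"xyz": [0,0,3],"turn": [0,0,0],"grip": 15}
  ]
}}

```text
t: 3.95
tool_pos: [0.5106, -0.2607, 0.2176]
orientation: [2.061, 0.313, -2.045]
force: [6.5, -4.3, -2.5]
opening: 0.0261
```

The force rose and only 2.2 of the 3 mm was covered, so the jaw has reached its stop. I'll release and rise, then look at the probe.

{"api": "step_arm", "payload": {
  "commands": [
    {"xyz": [0,0,0],"turn": [0,0,0],"grip": 40},
    {"xyz": [0,0,0],"turn": [0,0,0],"grip": 60},
    {"xyz": [0,0,0],"turn": [0,0,0],"grip": 60},
    {"xyz": [-25,0,0],"turn": [0,0,0],"grip": 60},
    {"xyz": [-50,0,0],"turn": [0,0,0],"grip": 60},
    {"xyz": [-75,0,0],"turn": [0,0,0],"grip": 60},
    {"xyz": [-80,0,0],"turn": [0,0,0],"grip": 60}
  ]
}}

```text
t: 4.82
tool_pos: [0.5096, -0.2602, 0.2987]
orientation: [2.061, 0.313, -2.046]
force: [0.3, -0.4, -0.4]
opening: 0.0601
```

Run:
```python
from h import *
from plant import telemetry,read_camera
st=telemetry.read_state();print(st["t"],st["tool_pos"],st["opening"],st["force"])
s=cv2.cvtColor(read_camera("scene"),4); t=cv2.cvtColor(read_camera("top"),4)
cv2.imwrite("pics/scene4.png",s);cv2.imwrite("pics/top4.png",t)
ims=[]
b=np.array([.6235,-.2228])
for n,im in(("top",t),("scene",s)):
    S=10; c=proj(n,[*b,.15])[0].astype(int); o=crop(im,c,40,56,S)
    for yaw,col in((0.31,(0,255,0)),(0.0,(255,255,0))):
        for z in(.134,.174):
            p=[[*(b+.01*np.array([np.cos(yaw)*u-np.sin(yaw)*v,np.sin(yaw)*u+np.cos(yaw)*v])),z] for u,v in((-1,-1),(1,-1),(1,1),(-1,1))]
            q=(proj(n,p)-[int(c[0]-20),int(c[1]-28)]+.5)*S; cv2.polylines(o,[q.astype(int)],True,col,1)
    ims.append(o)
cv2.imwrite("pics/m4.png",np.hstack(ims))
```

```text
4.825 [ 0.50962417 -0.26024594  0.29868473] 0.06008222444148654 [ 0.3066297  -0.35168211 -0.42316936]
```

View pics/m4.png

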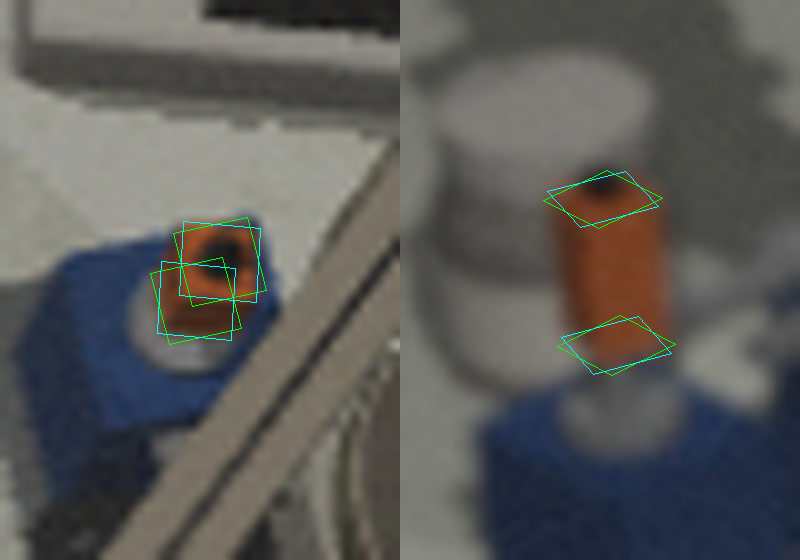

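The top crop shows the whole grip with its cap at (220,255), the collar free and the tines gone. The probe's yaw looks nearer 0 than the vise's 0.31, so I'll fit it numerically.

Run:
```python
from h import *
from scipy.optimize import minimize
from plant import telemetry
S=8; O={}
for n in("top","scene"):
    im=cv2.imread(f"pics/{n}4.png"); c=proj(n,[.6235,-.2228,.15])[0].astype(int); o=np.array([c[0]-16,c[1]-18])
    a=im[o[1]:o[1]+36,o[0]:o[0]+32].astype(float); sat=(a[...,2]-a[...,0])/(a[...,2]+20)
    sat=np.clip(sat/ .45,0,1); O[n]=(o,sat)
def model(n,x,y,yaw):
    o,sat=O[n]; p=[[x+.01*(np.cos(yaw)*u-np.sin(yaw)*v),y+.01*(np.sin(yaw)*u+np.cos(yaw)*v),z] for u in(-1,1) for v in(-1,1) for z in(.134,.174)]
    q=cv2.convexHull(((proj(n,p)-o+.5)*S).astype(np.float32)).astype(int); m=np.zeros((36*S,32*S),np.float32); cv2.fillPoly(m,[q],1.)
    t=np.linspace(0,2*np.pi,20); 
    k=cv2.convexHull(((proj(n,[[x+.006*np.cos(s),y+.006*np.sin(s),z] for s in t for z in(.174,.178)])-o+.5)*S).astype(np.float32)).astype(int); cv2.fillPoly(m,[k],0.)
    return cv2.GaussianBlur(cv2.resize(m,(32,36),interpolation=cv2.INTER_AREA),(0,0),.7)
for n in("top","scene"):
  for yaw in np.arange(-.5,.9,.1):
    f=lambda q:((model(n,q[0],q[1],yaw)-O[n][1])**2).sum()
    r=minimize(f,[.6235,-.2228],method="Nelder-Mead",options=dict(initial_simplex=[[.6235,-.2228],[.6285,-.2228],[.6235,-.2178]]))
    print(n,yaw.round(2),r.x.round(4),round(r.fun,2))
st=telemetry.read_state()
for yw in(0,.1,-.1):print(plan(st,[.6235,-.2228,.215],yw+np.pi/2))
print(st["q"])
```

```text
top -0.5 [ 0.624  -0.2224] 42.17
top -0.4 [ 0.6241 -0.2226] 40.15
top -0.3 [ 0.6239 -0.2226] 37.8
top -0.2 [ 0.6237 -0.2224] 36.08
top -0.1 [ 0.6238 -0.2227] 35.18
top -0.0 [ 0.6237 -0.2226] 35.17
top 0.1 [ 0.6238 -0.2227] 35.76
top 0.2 [ 0.6238 -0.2227] 36.63
top 0.3 [ 0.6237 -0.2226] 37.74
top 0.4 [ 0.6237 -0.2226] 38.63
top 0.5 [ 0.6236 -0.2227] 39.45
top 0.6 [ 0.6238 -0.2227] 40.21
top 0.7 [ 0.6236 -0.2227] 40.48
top 0.8 [ 0.6237 -0.2226] 40.9
scene -0.5 [ 0.6203 -0.2279] 23.82
scene -0.4 [ 0.6202 -0.2281] 29.86
scene -0.3 [ 0.6205 -0.2285] 28.85
scene -0.2 [ 0.6209 -0.2275] 21.18
scene -0.1 [ 0.6205 -0.228 ] 16.59
scene -0.0 [ 0.6207 -0.2274] 14.36
scene 0.1 [ 0.6211 -0.2273] 13.87
scene 0.2 [ 0.6208 -0.228 ] 13.9
scene 0.3 [ 0.6209 -0.2273] 14.53
scene 0.4 [ 0.6207 -0.2279] 15.02
scene 0.5 [ 0.6206 -0.2281] 15.39
scene 0.6 [ 0.6204 -0.2283] 15.7
scene 0.7 [ 0.6204 -0.2278] 15.83
scene 0.8 [ 0.6206 -0.2274] 16.61
(array([  17.2,   -0.7, -120.2]), array([ 0.308, -0.005, -0.004]))
(array([  17.2,   -0.7, -120.2]), array([ 0.208, -0.005, -0.004]))
(array([  17.2,   -0.7, -120.2]), array([ 0.408, -0.005, -0.004]))
[-5.61967652e-01  5.15720526e-02  1.58283741e+00  4.63990389e-04
  1.50082603e+00  7.00936227e-01]
```

The fits agree on a grip yaw of about 0.03 and a position near (0.6233, -0.2237), taking in the small bias seen at the tab. I'm going over the probe and down.

{"api": "step_arm", "payload": {
  "commands": [
    {"xyz": [0,0,-40],"turn": [0.1,0,0],"grip": 60},
    {"xyz": [0,0,-80],"turn": [0.2,0,0],"grip": 60},
    {"xyz": [0,0,-119],"turn": [0.28,-0.005,-0.004],"grip": 60},
    {"xyz": [17,0,-119.5],"turn": [0.28,-0.005,-0.004],"grip": 60},
    {"xyz": [17,0,-119.5],"turn": [0.28,-0.005,-0.004],"grip": 60},
    {"xyz": [35,0,-119.5],"turn": [0.28,-0.005,-0.004],"grip": 60},
    {"xyz": [55,0,-119.5],"turn": [0.28,-0.005,-0.004],"grip": 60},
    {"xyz": [76,0,-119.5],"turn": [0.28,-0.005,-0.004],"grip": 60},
    {"xyz": [76,0,-119.5],"turn": [0.28,-0.005,-0.004],"grip": 60},
    {"xyz": [76,0,-119.5],"turn": [0.28,-0.005,-0.004],"grip": 60}
  ]
}}

```text
t: 6.18
tool_pos: [0.6233, -0.2239, 0.2213]
orientation: [2.207, 0.031, -2.208]
force: [-0.2, 0.8, -0.2]
opening: 0.0598
```

Run:
```python
from h import *
from plant import telemetry,read_camera
st=telemetry.read_state();print(st["t"],st["tool_pos"],st["opening"],st["force"])
print(R.from_rotvec(st["orientation"]).as_matrix().round(3))
s=cv2.cvtColor(read_camera("scene"),4)
cv2.imwrite("pics/m5.png",crop(s,(245,195),80,60,8))
```

```text
6.175 [ 0.62325672 -0.22393999  0.22126844] 0.05978965753509802 [-0.22632451  0.78554578 -0.16982166]
[[-0.     0.028 -1.   ]
 [ 0.    -1.    -0.028]
 [-1.    -0.     0.   ]]
```

View pics/m5.png

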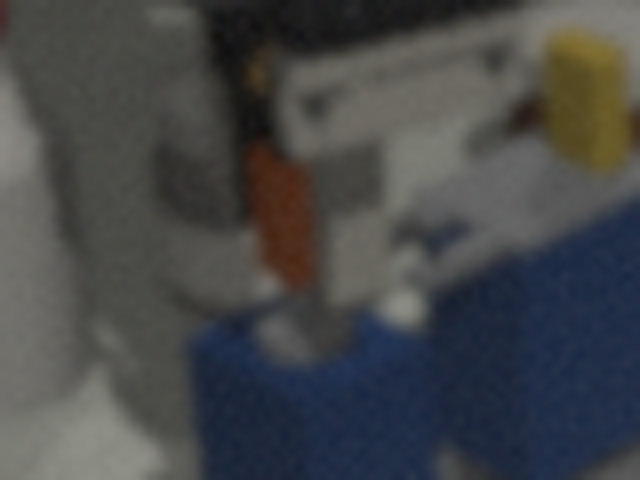

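The picture shows the orange grip (280,220) between the fingers, the jaw far back with its tab at (585,95), and the collar free. I'll close the gripper.

{"api": "step_arm", "payload": {
  "commands": [
    {"xyz": [0,0,0],"turn": [0,0,0],"grip": 40},
    {"xyz": [0,0,0],"turn": [0,0,0],"grip": 24},
    {"xyz": [0,0,0],"turn": [0,0,0],"grip": 10},
    {"xyz": [0,0,0],"turn": [0,0,0],"grip": 10},
    {"xyz": [0,0,0],"turn": [0,0,0],"grip": 10},
    {"xyz": [0,0,0],"turn": [0,0,0],"grip": 10}
  ],
  "force": 30
}}

```text
t: 6.98
tool_pos: [0.6232, -0.2239, 0.221]
orientation: [2.207, 0.031, -2.208]
force: [-0.3, -0.3, -0.0]
opening: 0.0198
```

The grip is held squarely at 19.8 mm with no side force. I'm lifting.

{"api": "step_arm", "payload": {
  "commands": [
    {"xyz": [-8,0,0],"turn": [0,0,0],"grip": 10},
    {"xyz": [-25,0,0],"turn": [0,0,0],"grip": 10},
    {"xyz": [-50,0,0],"turn": [0,0,0],"grip": 10},
    {"xyz": [-75,0,0],"turn": [0,0,0],"grip": 10},
    {"xyz": [-100,0,0],"turn": [0,0,0],"grip": 10},
    {"xyz": [-125,0,0],"turn": [0,0,0],"grip": 10},
    {"xyz": [-135,0,0],"turn": [0,0,0],"grip": 10},
    {"xyz": [-135,0,0],"turn": [0,0,0],"grip": 10},
    {"xyz": [-135,0,0],"turn": [0,0,0],"grip": 10}
  ]
}}

```text
t: 8.1
tool_pos: [0.6229, -0.2238, 0.3547]
orientation: [2.206, 0.032, -2.211]
force: [-0.1, -0.1, -2.2]
opening: 0.02
```

Run:
```python
from h import *
from plant import telemetry
st=telemetry.read_state();print(st["t"],st["tool_pos"],st["opening"],st["force"])
print(plan(st,[.6012,.2178,.291],.03+np.pi/2))
```

```text
8.1 [ 0.62294558 -0.22376232  0.35470109] 0.01996374483137655 [-0.07340205 -0.10599037 -2.2083144 ]
(array([  -0.7, -442. ,    9.5]), array([-0.002,  0.002,  0.001]))
```

{"api": "step_arm", "payload": {
  "commands": [
    {"xyz": [0,-20,0],"turn": [0,0,0],"grip": 10},
    {"xyz": [0,-60,1],"turn": [0,0,0],"grip": 10},
    {"xyz": [0,-105,2],"turn": [0,0,0],"grip": 10},
    {"xyz": [0,-150,3],"turn": [0,0,0],"grip": 10},
    {"xyz": [0,-200,4],"turn": [0,0,0],"grip": 10},
    {"xyz": [0,-250,5],"turn": [0,0,0],"grip": 10},
    {"xyz": [0,-300,6],"turn": [0,0,0],"grip": 10},
    {"xyz": [0,-350,7],"turn": [0,0,0],"grip": 10},
    {"xyz": [0,-395,8],"turn": [0,0,0],"grip": 10},
    {"xyz": [0,-430,9],"turn": [0,0,0],"grip": 10},
    {"xyz": [0,-442,9.5],"turn": [0,0,0],"grip": 10},
    {"xyz": [0,-442,9.5],"turn": [0,0,0],"grip": 10}
  ]
}}

```text
t: 9.6
tool_pos: [0.6008, 0.2185, 0.3557]
orientation: [2.205, 0.033, -2.208]
force: [0.2, -0.6, -1.9]
opening: 0.0203
```

Run:
```python
from h import *
from plant import telemetry,read_camera
st=telemetry.read_state();print(st["t"],st["tool_pos"],st["opening"],st["force"]); print(R.from_rotvec(st["orientation"]).as_matrix().round(3))
s=cv2.cvtColor(read_camera("scene"),4); t=cv2.cvtColor(read_camera("top"),4)
cv2.imwrite("pics/scene6.png",s);cv2.imwrite("pics/top6.png",t)
p=st["tool_pos"]; M=R.from_rotvec(st["orientation"]).as_matrix()
for n in("top","scene"):
    print(n,[proj(n,p+M[:,0]*(.065+d))[0].round(1).tolist() for d in(0,.074,.144)],proj(n,[.6012,.2178,.11])[0])
cv2.imwrite("pics/m6.png",np.hstack([crop(t,(247,205),60,100,6),crop(s,(340,290),72,100,6)]))
```

```text
9.6 [0.60080327 0.21854474 0.35567897] 0.020259548330454832 [ 0.17408881 -0.5846713  -1.89968849]
[[-0.002  0.03  -1.   ]
 [ 0.    -1.    -0.03 ]
 [-1.    -0.     0.002]]
top [[236.8, 188.4], [241.0, 197.1], [244.7, 204.5]] [246.77905641 207.88715546]
scene [[353.6, 231.6], [351.6, 267.2], [349.9, 297.9]] [348.54103759 312.75412543]
```

View pics/m6.png

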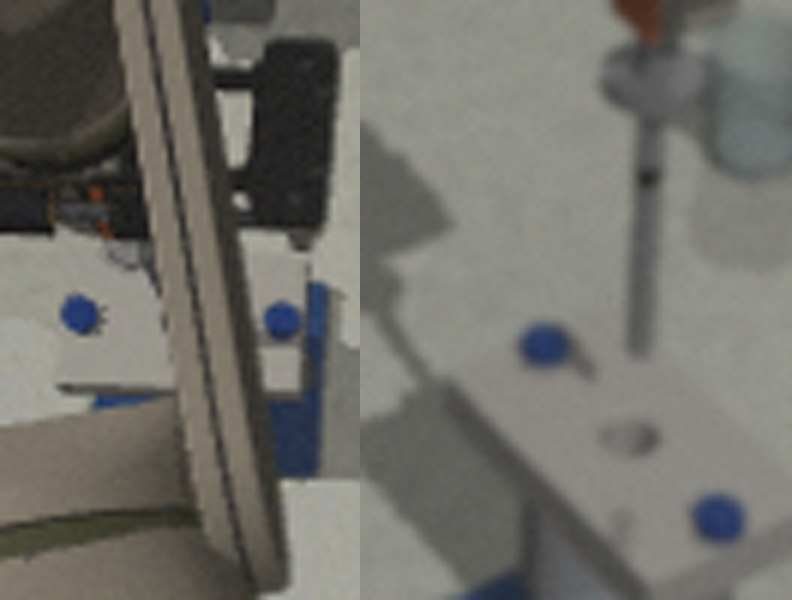

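The scene crop shows the rod hanging upright above the plate. The band is at about (351.8,269.3), the tip at (350,298.8) and the hole at (348.6,312.6). I'll measure the rod to subpixel in the same camera to find its offset from the hole.

```bash
cat > rod.py <<'E'
from h import *
from plant import telemetry,read_camera
def rod(zoff=.0023,rows_z=(.008,.060)):
    st=telemetry.read_state(); p=st["tool_pos"]; M=R.from_rotvec(st["orientation"]).as_matrix()
    im=np.mean([read_camera("scene") for _ in range(6)],0); g=im.mean(2)
    ax=lambda h:p+M[:,0]*(.065+zoff+.144-h)      # nominal axis point h above tip
    print("t",st["t"],"tcp",p.round(4),"tip z",ax(0)[2].round(4),"force",st["force"].round(1),"open",st["opening"])
    out=[]
    for h in np.arange(*rows_z,.003):
        u,v=proj("scene",ax(h))[0]; r=int(round(v)); u=np.interp(r,[v,proj("scene",ax(h+.01))[0][1]][::-1],[u,proj("scene",ax(h+.01))[0][0]][::-1])
        x=np.arange(int(u)-7,int(u)+9); row=g[r,x]; bg=np.interp(x,[x[0]+1,x[-1]-1],[row[:3].mean(),row[-3:].mean()]); d=np.clip(bg-row-3,0,None)
        out.append((h,r,round((d*x).sum()/max(d.sum(),1)-u,2)))
    return st,g,im,ax,out
E
python3 - <<'E'
from rod import *
st,g,im,ax,out=rod(); print(out)
u,v=proj("scene",ax(.07))[0]; print("mark pred",u,v)
x0,y0=int(u)-5,int(v)-6; c=g[y0:y0+14,x0:x0+11]; w=np.clip(np.percentile(c,12)-c,0,None); yy,xx=np.mgrid[y0:y0+14,x0:x0+11]
print("mark obs",(w*xx).sum()/w.sum(),(w*yy).sum()/w.sum())
u,v=proj("scene",ax(0))[0]; print("tip pred",u,v)
uu=int(round(u)); print(g[int(v)-6:int(v)+7,uu-4:uu+5].round(0).astype(int))
e=proj("scene",[ax(0),ax(0)+[.005,0,0],ax(0)+[0,.005,0],ax(0)+[0,0,.005]]);print("px per 5mm",e[1:]-e[0])
cv2.imwrite("pics/avg6.png",im[:,:,::-1])
E
```

```text
t 9.7 tcp [0.6014 0.2169 0.356 ] tip z 0.1447 force [-0.7 -0.8 -1.2] open 0.0200159164722833
[(np.float64(0.008), 295, np.float64(-0.31)), (np.float64(0.011), 294, np.float64(-0.33)), (np.float64(0.013999999999999999), 292, np.float64(-0.27)), (np.float64(0.016999999999999998), 291, np.float64(-0.21)), (np.float64(0.019999999999999997), 290, np.float64(-0.21)), (np.float64(0.022999999999999996), 289, np.float64(-0.24)), (np.float64(0.025999999999999995), 287, np.float64(-0.35)), (np.float64(0.028999999999999995), 286, np.float64(-0.39)), (np.float64(0.031999999999999994), 285, np.float64(-0.42)), (np.float64(0.03499999999999999), 283, np.float64(-0.39)), (np.float64(0.03799999999999999), 282, np.float64(-0.39)), (np.float64(0.04099999999999999), 281, np.float64(-0.36)), (np.float64(0.04399999999999999), 279, np.float64(-0.27)), (np.float64(0.04699999999999999), 278, np.float64(-0.24)), (np.float64(0.04999999999999999), 277, np.float64(-0.26)), (np.float64(0.052999999999999985), 275, np.float64(-0.31)), (np.float64(0.05599999999999999), 274, np.float64(-0.31)), (np.float64(0.058999999
[... 195 characters left out ...]
89  95 106 124 136]
 [134 127 108  91  90  96 108 125 137]
 [135 125 106  91  90  97 109 127 138]
 [134 124 104  90  91  96 109 127 139]
 [133 125 105  90  90  97 109 127 138]
 [134 127 111  95  93 100 114 128 137]
 [135 132 120 107 105 110 122 132 136]
 [136 134 129 124 123 125 130 134 136]
 [136 135 134 133 132 134 134 135 136]
 [136 135 135 136 136 136 136 135 136]
 [136 135 135 136 136 135 134 135 136]
 [135 135 135 136 135 135 136 135 135]
 [135 135 136 135 136 135 135 136 136]]
px per 5mm [[-2.3316532   0.91849668]
 [ 1.50982425  1.60971548]
 [ 0.11603237 -2.09210965]][ WARN:0@15.317] global loadsave.cpp:1063 imwrite_ Unsupported depth image for selected encoder is fallbacked to CV_8U.
```

```bash
cat > meas.py <<'E'
from rod import *
st,g,im,ax,out=rod(); o=np.array(out); print("lateral px: low %.2f high %.2f"%(o[:9,2].mean(),o[9:,2].mean()))
u,v=proj("scene",ax(.07))[0]
x0,y0=int(u)-5,int(v)-6; c=g[y0:y0+14,x0:x0+11]; w=np.clip(np.percentile(c,12)-c,0,None); yy,xx=np.mgrid[y0:y0+14,x0:x0+11]
print("mark obs-pred",(w*xx).sum()/w.sum()-u,(w*yy).sum()/w.sum()-v)
u,v=proj("scene",ax(0))[0]; uu=int(round(u)); v0=int(v)-7
col=g[v0:v0+15,uu-1:uu+2].mean(1); lo,hi=col[:3].mean(),col[-4:].mean(); k=np.nonzero(col>(lo+hi)/2)[0][0]
e=v0+k-1+((lo+hi)/2-col[k-1])/(col[k]-col[k-1])
a=proj("scene",[ax(0)+.004*np.array([np.cos(t),np.sin(t),0]) for t in np.linspace(0,6.28,40)]); print("tip bottom edge obs %.2f pred %.2f"%(e,a[:,1].max()), "x pred",u)
from plant import telemetry
print("end tcp",telemetry.read_state()["tool_pos"].round(4),R.from_rotvec(telemetry.read_state()["orientation"]).as_matrix()[:,0].round(4))
cv2.imwrite("pics/avg.png",im[:,:,::-1].astype(np.uint8))
E
python3 meas.py
```

```text
t 10.0 tcp [0.6017 0.2168 0.3564] tip z 0.1451 force [-0.6 -1.  -2.1] open 0.0198260292278087
lateral px: low 0.04 high 0.10
mark obs-pred 0.05692318277903041 0.9139096984672506
tip bottom edge obs 298.46 pred 299.70 x pred 348.89501526095535
end tcp [0.6015 0.2176 0.3563] [-6.e-04  5.e-04 -1.e+00]
```

The rod lines up laterally to within 0.1 px and shows no tilt in that direction. I'm lowering the tip to just above the plate and checking from near.

{"api": "step_arm", "payload": {
  "commands": [
    {"xyz": [8,0,0],"turn": [0,0,0],"grip": 10},
    {"xyz": [16,0,0],"turn": [0,0,0],"grip": 10},
    {"xyz": [24,0,0],"turn": [0,0,0],"grip": 10},
    {"xyz": [27,0,0],"turn": [0,0,0],"grip": 10},
    {"xyz": [27,0,0],"turn": [0,0,0],"grip": 10},
    {"xyz": [27,0,0],"turn": [0,0,0],"grip": 10},
    {"xyz": [27,0,0],"turn": [0,0,0],"grip": 10}
  ]
}}

```text
t: 11.18
tool_pos: [0.6016, 0.2177, 0.3298]
orientation: [2.208, 0.031, -2.208]
force: [-0.2, -0.3, -0.9]
opening: 0.0201
```

```bash
python3 meas.py
python3 - <<'E'
from rod import *
P_=[telemetry.read_state()]
for _ in range(6): read_camera("scene"); P_.append(telemetry.read_state())
p=np.mean([a["tool_pos"] for a in P_],0); print(p, np.std([a["tool_pos"] for a in P_],0))
M=R.from_rotvec(P_[-1]["orientation"]).as_matrix()
im=cv2.imread("pics/avg.png"); S=9; c=(348,294); w,h=44,64; o=crop(im,c,w,h,S); o2=o.copy(); org=np.array([c[0]-w//2,c[1]-h//2])
def ring(ctr,r,z,col):
    q=proj("scene",[[ctr[0]+r*np.cos(t),ctr[1]+r*np.sin(t),z] for t in np.linspace(0,6.28,60)]); cv2.polylines(o2,[((q-org+.5)*S).astype(int)],True,col,1)
tz=p[2]-.065-.0023-.144
for z in(0,.067,.073,.1,.106): ring(p[:2],.015 if z>=.1 else .004,tz+z,(0,255,0))
ring((.6010,.2177),.009,.11,(0,0,255))
for y in(.2633,.1717): pass
cv2.imwrite("pics/m7.png",np.hstack([o,o2]))
E
```

```text
t 11.175 tcp [0.6016 0.2177 0.3298] tip z 0.1185 force [-0.2 -0.3 -0.9] open 0.020089938152759973
lateral px: low -0.25 high -0.11
mark obs-pred -0.03321516398170843 0.6036497722147942
tip bottom edge obs 310.34 pred 310.96 x pred 348.53737332625815
end tcp [0.6015 0.2177 0.3293] [-5.e-04  5.e-04 -1.e+00]
[0.60147978 0.21766449 0.32928767] [1.29551242e-05 5.82953827e-06 3.02919369e-05]
```

View pics/m7.png

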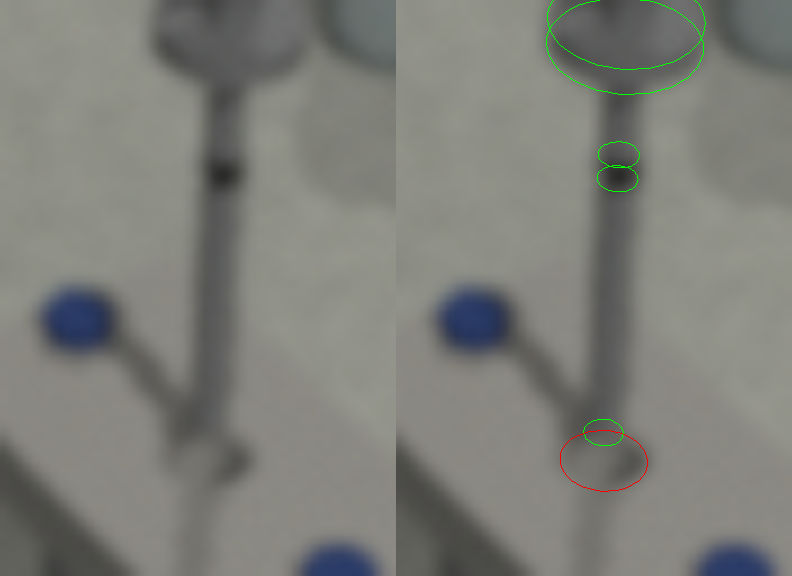

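The overlay shows the rod within about 0.3 px sideways and about 0.6 px short in depth (roughly 1.5 mm), above the red hole model, which fits the seen hole. I'll shift 1 mm towards +y, enter slightly, and check.

{"api": "step_arm", "payload": {
  "commands": [
    {"xyz": [0,-1,0],"turn": [0,0,0],"grip": 10},
    {"xyz": [0,-1,0],"turn": [0,0,0],"grip": 10},
    {"xyz": [5,-1,0],"turn": [0,0,0],"grip": 10},
    {"xyz": [10,-1,0],"turn": [0,0,0],"grip": 10},
    {"xyz": [15,-1,0],"turn": [0,0,0],"grip": 10},
    {"xyz": [20,-1,0],"turn": [0,0,0],"grip": 10},
    {"xyz": [25,-1,0],"turn": [0,0,0],"grip": 10},
    {"xyz": [25,-1,0],"turn": [0,0,0],"grip": 10},
    {"xyz": [25,-1,0],"turn": [0,0,0],"grip": 10}
  ]
}}

```text
t: 12.9
tool_pos: [0.6015, 0.2187, 0.3044]
orientation: [2.207, 0.031, -2.208]
force: [-0.0, -0.7, -1.4]
opening: 0.0197
```

```bash
cat > near.py <<'E'
from rod import *
import sys
ims=[];ps=[]
for _ in range(8): ims.append(read_camera("scene")); ps.append(telemetry.read_state()["tool_pos"])
st=telemetry.read_state(); p=np.mean(ps[2:],0); print(st["t"],p.round(4),st["force"].round(2),st["wrist_torque"].round(3),st["opening"])
im=np.mean(ims[2:],0)[:,:,::-1].astype(np.uint8); cv2.imwrite("pics/near.png",im)
S=12; c=(348,308); w,h=32,48; o=crop(im,c,w,h,S); o2=o.copy(); org=np.array([c[0]-w//2,c[1]-h//2])
def ring(ctr,r,z,col):
    q=proj("scene",[[ctr[0]+r*np.cos(t),ctr[1]+r*np.sin(t),z] for t in np.linspace(0,6.28,60)]); cv2.polylines(o2,[((q-org+.5)*S).astype(int)],True,col,1)
tz=p[2]-.065-.0023-.144; print("mark z",tz+.07)
ring(p[:2],.004,.11,(0,255,0)); ring((.6010,.2177),.009,.11,(0,0,255)); ring(p[:2],.004,tz+.067,(255,255,0)); ring(p[:2],.004,tz+.073,(255,255,0))
cv2.imwrite(sys.argv[1],np.hstack([o,o2]))
E
python3 near.py pics/m8.png
```

```text
13.3 [0.6015 0.2187 0.3045] [-0.11  0.4  -1.51] [ 0.044  0.076 -0.024] 0.01974261502275903
mark z 0.16321802385236223
```

View pics/m8.png

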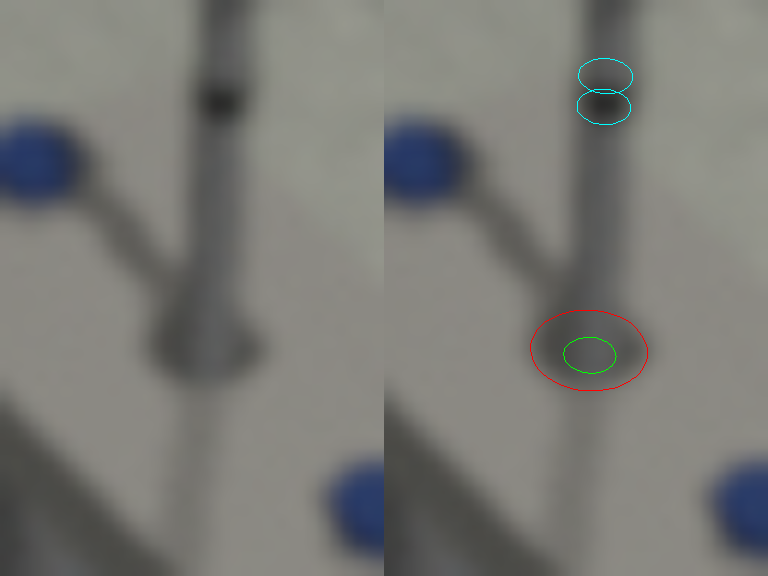

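The rod stands inside the hole with dark gap showing on both sides. The hole spans 148–265 in the crop and the rod is centred near 209, about 0.6 mm off. There is no contact force. I'm lowering the remaining 53 mm.

{"api": "step_arm", "payload": {
  "commands": [
    {"xyz": [4,0,0],"turn": [0,0,0],"grip": 10},
    {"xyz": [10,0,0],"turn": [0,0,0],"grip": 10},
    {"xyz": [16,0,0],"turn": [0,0,0],"grip": 10},
    {"xyz": [22,0,0],"turn": [0,0,0],"grip": 10},
    {"xyz": [28,0,0],"turn": [0,0,0],"grip": 10},
    {"xyz": [34,0,0],"turn": [0,0,0],"grip": 10},
    {"xyz": [40,0,0],"turn": [0,0,0],"grip": 10},
    {"xyz": [46,0,0],"turn": [0,0,0],"grip": 10},
    {"xyz": [51,0,0],"turn": [0,0,0],"grip": 10},
    {"xyz": [53.5,0,0],"turn": [0,0,0],"grip": 10},
    {"xyz": [53.5,0,0],"turn": [0,0,0],"grip": 10},
    {"xyz": [53.5,0,0],"turn": [0,0,0],"grip": 10}
  ]
}}

```text
t: 14.8
tool_pos: [0.6015, 0.2188, 0.2511]
orientation: [2.208, 0.031, -2.208]
force: [-0.8, -0.2, -1.3]
opening: 0.0199
```

```bash
python3 near.py pics/m9.png
```

```text
15.2 [0.6015 0.2187 0.251 ] [-0.    0.03 -2.16] [ 0.06  -0.     0.045] 0.019827335643351512
mark z 0.10966239383705223
```

View pics/m9.png

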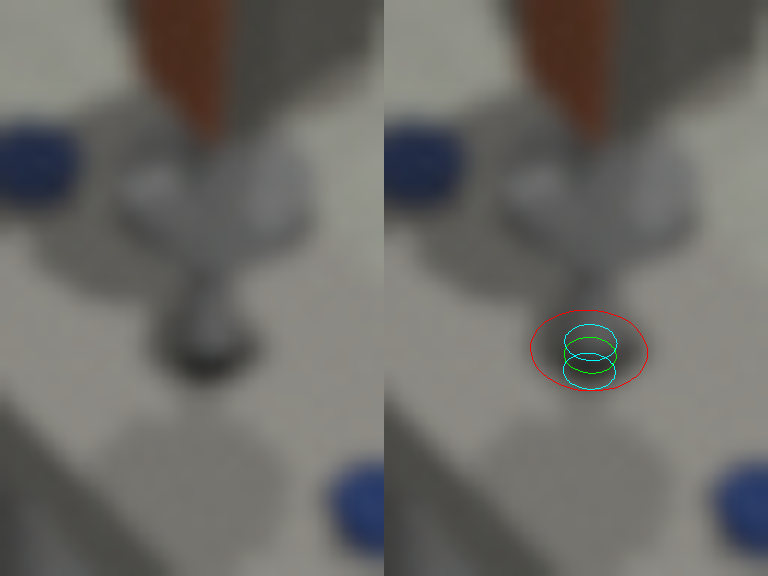

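```bash
python3 -c "
from plant import robot,telemetry
s=telemetry.read_state();print(s['t'],s['dq'].round(4),s['opening']);print(robot.close_job())"
```

```text
15.2 [-0.0001 -0.0005  0.0006  0.0002  0.0018  0.0003] 0.019827335643351512
the job is handed in; nothing more can be done
None
```

I slid the jaw open, lifted the probe out by its grip, lowered the rod through the guide hole and handed the job in at 15.2 s. No verdict came back.

**Jaw:** I pulled the tab about 39 mm to the stop. The force rose and the last 0.8 mm of travel did not happen.

**At hand-in:**
- The probe was still gripped at 19.8 mm and the arm was at rest and upright.
- The black band's height came out at 109.7 mm from the arm's pose, against 110 mm for the plate top.
- The last picture shows the band at the hole, laterally centred within about 1 mm. The wrist force was only the probe's weight (about 2 N), so there was no sign of contact.

**What disagreed:** along the scene camera's viewing direction, the probe kept appearing 0.5–0.8 px higher than the arm's pose predicts. That means either about 1.5 mm of depth or 1–2 mm of height. I shifted 1 mm in y as a compromise, and either reading stays within tolerance. The top camera was blocked by the arm and could not confirm it. I did not re-measure the bystanders at the end.

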